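Release a push-fit tube with the release fork and park it

ROBOT

A 6-joint arm with a two-finger parallel gripper is mounted at the origin on a cart in front of the work surface, level with it; the furniture and walls round the work are solid. World frame = base frame: x ahead of the robot, y to its left, z up, the work surface at z = 0. Lengths are in mm, angles in rad, forces in N, time in s.
With the tool pointing down it reaches from about 325 to 900 mm from the base axis. Payload 6.1 kg.
Tool frame: the origin (TCP) lies at the very end of the fingers, on their centre line; the grasp point (between the pads) lies 19 mm behind it (pinch_z is the distance from the TCP to the grasp point, in mm); z points along the fingers, y is the line along which they close (so a half turn about z gives the same grasp; the last joint's range is limited). The gripper opens to 87 mm and grips with 3 to 60 N. Pads are 19 mm wide; open, the fingers measure 117 mm over their backs; the gripper's body (75 mm by 190 mm) begins 51 mm behind the grasp point.
Start: joints at [0.974, 0.22, 1.526, -0, 1.395, -0.126], TCP at [283.497, 556.997, 222.538] pointing down, gripper open.
Joint ranges: [-2.98, 2.98], [-0.91, 2.08], [0.09, 2.57], [-1.24, 4.39], [0.2, 2.65], [-2.68, 2.68]. Speed limits (rad/s): [2.57, 2.57, 3.01, 3.14, 3.14, 3.14].

INTERFACE

Orientations are given as a unit quaternion [x, y, z, w].
In Python, from plant import * gives the robot as it stands. Calls block until the motion is done:
- goto(position, orientation): joint-space move of the TCP to a pose.
- move_l(position, velocity=150, frame=None, contact_N=None): straight line of the TCP; frame=None keeps the orientation; velocity is the mean speed in mm/s. With contact_N (N) it stops when the force on the tool has changed by that much, and returns True; else False.
- move_joints(angles): joint-space move.
- open_gripper() and grasp(): open the fingers fully, or close them until they stop; the grip force is fixed at half the most.
- wait(seconds).
- ik(position, orientation): joint angles nearest the present ones, or None.
- snapshot(name): name is "scene" or "side" or "wrist"; returns (picture, depth): 384x512x3 uint8, red, green, blue; 384x512 float32, mm along the optical axis (not along the pixel's ray), 0 where there is no reading.
- camera_params(name): a dict with "K" (3x3 intrinsics, pixels), "rvec" (rotation vector, rad) and "tvec" (3), from world to camera coordinates, as OpenCV has them; the wrist camera has in their place "tool_from_camera" (4x4, takes a point from camera to tool coordinates, whose origin is the TCP and whose axes are the flange's). Camera axes: x right, y down, z forward; pixel columns grow to the right and rows downward; lengths in mm; the calibration is good to about 2 mm. The wrist camera is an equidistant fisheye: a pixel r from the principal point sees the ray r / f radians off the axis. A picture is of the moment at which its call begins: read the wrist's pose just before it. camera_params takes no time and is no camera call.
A pose or a line that the arm cannot do raises MotionError and nothing moves.
- finish_job(): hands the job in, once; it reports no verdict.
Readings, each from a call of its own:
- get_clock(): time.
- get_joint_positions(): joint angles.
- get_joint_vel(): joint speeds.
- get_joint_torque(): joint torques, N m.
- get_eef_pos(): TCP position.
- get_tool_rot(): TCP orientation.
- get_force(): force on the tool from outside, world axes, zero at the start.
- get_moment(): the same for the moment, N m.
- get_finger_gap(): finger opening in mm.
Only numpy, scipy, OpenCV 4.12 (cv2) and the standard library are available. Lean on these libraries where they do the work, as an engineer would, in place of code of your own. Each camera call takes 0.05 s, during which the arm holds its last target. There are 200 camera calls.

TASK

Release the rigid steel tube from the push-fit fitting: slide the wedge-shaped two-pronged release fork in along the underside of the fitting's rails, over the collet ring, and drive it gently until the ring is fully down and the fork wedges fast. Then, with the fork left wedged there, pull the tube straight up and out and stand it fully down in the parking block's larger hole. Do not force anything, and do not disturb the microscope objective or the black mirror mount.

Things in the scene. Friction and masses are not known exactly. Their poses are not given: they have to be found in the camera images.
- fitting: aluminium push-fit fitting fixed on the table, 72 x 72 x 56 mm. Origin: on the table, on the tube's axis. +z up; +x is the level direction in which the release fork slides in (from the -x side). Inside, jaws grip the tube's groove; they let go only in about the last millimetre of the collet ring's 5 mm stroke. Until then the tube rises only about 1 mm and will not come out
- tube: rigid steel tube, 16 mm diameter, 107 mm long, 80 g, standing in the fitting at the start with its foot 5 mm above the table (top 112 mm above the table). Origin: centre of its lower end; +z along it to the top. A groove 7.6 mm across runs from 12 to 20 mm above the lower end; the foot is chamfered
- release_fork: dark steel fork lying flat, 124 x 50 mm, plate 19.5 mm thick, 140 g. Origin: on its underside, in the slot. +x to the prong tips, +z up. Prongs at |y| = 10 to 19 mm, slot root at x = -24 mm. With the ring down, its top lies against the rails and its origin is 0 to 22 mm short of the tube's axis, by the rails' height (3 mm further in per 1 mm). It stays wedged by friction when let go
- fork_handle (a point): centre of the grip part of the fork's upright handle block. The block is at x = -72 mm of the fork, 14 mm thick along the fork's x, 34 mm wide along y, from z = 19.5 to 64 mm above the fork's underside; this point is 44 mm above the underside. Axes as the fork's
- park: grey parking block fixed on the table, 58 x 40 x 30 mm, with two round holes: a larger one of 18 mm diameter at x = -12 mm and a smaller one of 12 mm at x = +16 mm of the block; both 24 mm deep, chamfered 2 mm. Origin: centre of its underside
- park_hole0 (a point): centre of the mouth of the larger hole, 30 mm above the table; the hole goes 24 mm down
- objective: bystander: chrome microscope objective standing on end, 27 mm diameter, 47 mm tall; origin under its centre
- mount: bystander: black mirror mount, 46 x 50 x 50 mm, standing; origin on its underside
- fork_mouth (a point): middle of the mouth where the fork enters, 24 mm before the tube's axis, 44 mm above the table; axes as the fitting's. Each side has a cheek (inner face 20.5 mm off the middle, from this x on for 44 mm) carrying a 5 mm thick rail that overhangs inward to 14 mm off the middle, with an upturned lip in front. The rails' underside is set anywhere from 47 to 55 mm above the table: find it by feel
- collet_seat (a point): fixed point on the tube's axis, 42 mm above the table: where the top of the round black collet ring (34 mm outside, 18 mm bore) is when up. It goes 5 mm down to a hard stop, against a spring of 3 N at first and 6 N at the end, and springs back up when let go. The prongs go between ring and rails
- fork_tip (a point): midway between the prong tips, at the flat top face: x = +34 mm, z = +19.5 mm of the fork. The prongs are 19.5 mm thick up to x = -13 mm, then taper on their underside, 7 mm in 20, to 2.5 mm at the tips. Enter level, underside 26 mm above the table; with the tips 8 mm under the rails, raise it till it touches them, then drive. It takes 4 to 9 N and rises steeply once the ring is down
Not all that is in view belongs to the job. What is shaped like the release_fork but pink is not meant.

How it is judged (in metres and radians):
On the way, in this order (a step that is already met when the one before it is completed fails the run):
1. the fork is driven in under the rails over the collet ring, with the tube still down in the fitting (horizontal distance between release_fork and fitting below 0.034 m and height (world z) of release_fork above 0.025 m and angle between the x axis of release_fork and the x axis of fitting, either way round below 0.2 rad and z of tube in the frame of fitting below 0.012 m), for 0.2 s.
2. the tube is drawn up out of the fitting with the fork in place (horizontal distance between release_fork and fitting below 0.034 m and height (world z) of release_fork above 0.025 m and angle between the x axis of release_fork and the x axis of fitting, either way round below 0.2 rad and z of tube in the frame of fitting above 0.05 m), for 0.1 s.
At the end, for the whole second after the job is handed in: the tube stands at rest in the larger hole (lower end within 4 mm of its axis, at least 21 mm below its mouth, tilt under 0.15 rad), and the fork rests wedged in the fitting (origin within 34 mm of its axis, at least 25 mm above the table, turned less than 0.2 rad from it) (horizontal distance between tube and park_hole0 below 0.004 m and z of tube in the frame of park_hole0 below -0.021 m and angle between tube's own z axis and vertical below 0.15 rad and linear speed of each of tube, release_fork below 0.02 m/s and horizontal distance between release_fork and fitting below 0.034 m and height (world z) of release_fork above 0.025 m and angle between the x axis of release_fork and the x axis of fitting, either way round below 0.2 rad); the robot touches nothing.
It fails at once if the tube is pulled or pushed against the fitting with more than 30 N (contact force between tube and fitting above 30 N).
It fails at once if the fork is forced against the fitting with more than 40 N of contact forces in all (ring, rails and cheeks together) (contact force between release_fork and fitting above 40 N).
It fails at once if the fork presses the tube sideways with more than 15 N (contact force between release_fork and tube above 15 N).
It fails at once if the tube is pressed into the parking block with more than 40 N (contact force between tube and park above 40 N).
It fails at once if the objective or the mirror mount is moved more than 20 mm (distance of any of objective, mount from where it was at the start of the episode above 0.02 m).
It also fails if it takes over 64 s, if anything falls off the work surface, if the arm or the gripper's body presses on something with over 40 N, if the wrist force passes 120 N, or if a joint passes its speed limit or range.

## Working session

There is one attempt and no reset: what is moved stays moved. The work goes in short steps, each a Python script; the robot and the scene stay as the last script left them, time stands still between calls to the robot, and variables do not carry over. Pictures are saved under pics/ and viewed, on a budget of 10 in all, crops included, one or two more only if the job needs it, and the job is handed in when it is done.

```bash
ls; mkdir -p pics; python3 - <<'E'
from plant import *
import cv2,numpy as np
for n in("scene","side","wrist"):
    p,d=snapshot(n); cv2.imwrite(f"pics/{n}0.png",p[:,:,::-1]); np.save(f"pics/{n}0.npy",d)
    print(n,{k:np.round(v,3).tolist() for k,v in camera_params(n).items()})
print(get_clock(),get_eef_pos(),get_tool_rot())
a=[cv2.imread(f"pics/{n}0.png") for n in("scene","side")]
cv2.imwrite("pics/both.png",cv2.resize(np.vstack(a),(450,675))) 
E
```

```text
pics
scene {'K': [[474.945, 0.0, 256.232], [0.0, 474.945, 192.986], [0.0, 0.0, 1.0]], 'rvec': [0.927, -2.104, 1.37], 'tvec': [483.045, 152.516, 1013.182]}
side {'K': [[483.224, 0.0, 258.675], [0.0, 483.224, 196.128], [0.0, 0.0, 1.0]], 'rvec': [2.004, -0.206, 0.122], 'tvec': [-456.075, 193.853, 993.412]}
wrist {'K': [[297.319, 0.0, 254.194], [0.0, 297.319, 190.263], [0.0, 0.0, 1.0]], 'tool_from_camera': [[-0.0, -0.959, -0.285, 77.997], [1.0, -0.0, -0.0, 0.332], [0.0, -0.285, 0.959, -162.421], [0.0, 0.0, 0.0, 1.0]]}
0.15 [283.21492709 556.62984903 221.68461156] [ 2.33225326e-01  9.72422441e-01 -6.88255450e-04 -2.62827565e-04]
```

View pics/scene0.png

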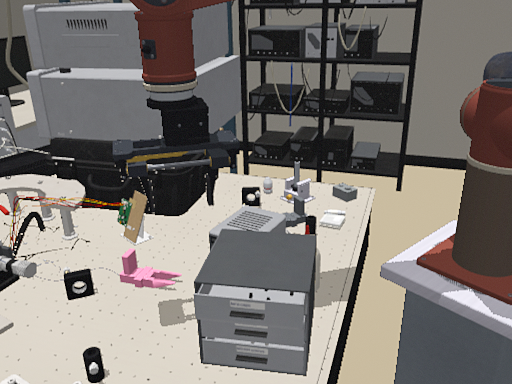

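View pics/side0.png

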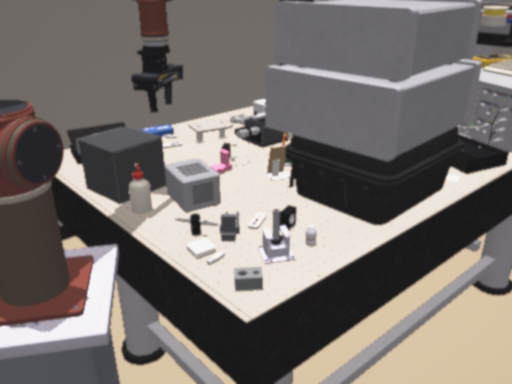

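The scene image shows the fitting with the tube at about (297,185), the park block at (345,192), the objective at (267,186), the mount at (250,197) and a dark fork at about (297,212). In the side view these are at (277,240), (248,277), (311,234), (289,215) and (230,225). Fork candidates are the dark one at side (230,225) and the pink decoy at scene (150,275). I choose the dark one. Next I'll measure with depth and check a close crop.

```bash
cat > h.py <<'E'
import numpy as np,cv2
from scipy.spatial.transform import Rotation as R
def unproj(c,d):
    K=np.array(c["K"]);v,u=np.mgrid[:d.shape[0],:d.shape[1]]
    X=np.dstack([(u-K[0,2])/K[0,0]*d,(v-K[1,2])/K[1,1]*d,d])
    return (X-np.ravel(c["tvec"]))@R.from_rotvec(np.ravel(c["rvec"])).as_matrix()
E
python3 - <<'E'
from plant import *
from h import *
d=np.load("pics/side0.npy");P=unproj(camera_params("side"),d)
for n,(u,v) in dict(fit=(277,255),tube=(277,212),park=(248,270),obj=(311,230),mount=(289,213),fork=(230,225),table=(300,275)).items(): print(n,P[v,u].round())
d2=np.load("pics/scene0.npy");Q=unproj(camera_params("scene"),d2)
for n,(u,v) in dict(fit=(297,190),tube=(297,165),park=(345,188),fork=(297,212)).items(): print(n,Q[v,u].round())
im=cv2.imread("pics/side0.png")[185:300,170:340]; cv2.imwrite("pics/sidecrop.png",cv2.resize(im,None,fx=4.5,fy=4.5,interpolation=2))
E
```

```text
fit [511.  15.   9.]
tube [514.  32. 109.]
park [431. -59.  29.]
obj [603.  58.  39.]
mount [570. 137.  47.]
fork [421. 128.  36.]
table [544. -58.  -1.]
fit [503.  45.  32.]
tube [506.  44. 105.]
park [423. -65.  30.]
fork [416. 137.  26.]
```

View pics/sidecrop.png

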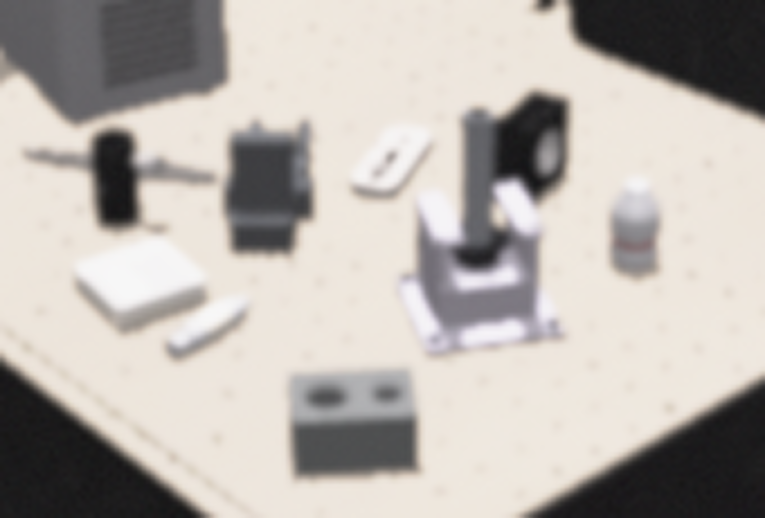

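The crop confirms the choice. The dark fork is at crop (265,190) with its handle block toward the camera, the fitting with tube and black ring at (480,250), and the park's larger hole at (325,397). Now a closer wrist look.

```bash
cat >> h.py <<'E'
def wrist_unproj(c,d,pos,q):
    K=np.array(c["K"]);v,u=np.mgrid[:d.shape[0],:d.shape[1]]
    x=(u-K[0,2])/K[0,0];y=(v-K[1,2])/K[1,1];th=np.hypot(x,y)+1e-9
    s=np.tan(th)/th; X=np.dstack([x*s*d,y*s*d,d])
    T=np.array(c["tool_from_camera"]);X=X@T[:3,:3].T+T[:3,3]
    return X@R.from_quat(q).as_matrix().T+np.array(pos)
def down(a): # tool pointing down, tool x at world angle a
    return R.from_matrix(np.array([[np.cos(a),np.sin(a),0],[np.sin(a),-np.cos(a),0],[0,0,-1]])).as_quat()
E
python3 - <<'E'
from plant import *
from h import *
p=np.array(get_eef_pos());p[2]=330;move_l(p,200)
for a in(np.pi,2.67,-2.6):
    if ik([460,70,260],down(a)) is not None: break
goto([460,70,260],down(a));print(a)
pos,q=get_eef_pos(),get_tool_rot()
im,d=snapshot("wrist");print(get_clock(),pos,get_joint_positions())
np.savez("pics/w1.npz",im=im,d=d,pos=pos,q=q)
cv2.imwrite("pics/w1.png",cv2.resize(im[:,:,::-1],(768,576)))
E
```

```text
3.141592653589793
2.775 [460.09184284  70.55600593 260.05520619] [-1.74845443e-02 -1.95317032e-01  1.87602613e+00  1.91496196e-04
  1.46075173e+00 -1.58915256e+00]
```

View pics/w1.png

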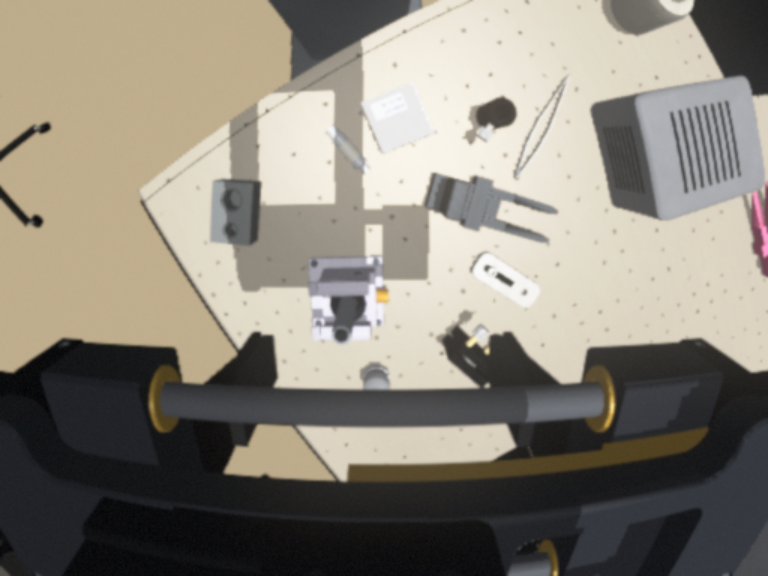

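The view shows the park block at (235,212), the fitting and tube at (345,300), the fork at (490,210) with its tips pointing right (+y), the objective at (375,378) and the mount at about (470,350). I'll extract geometry from the depth.

```bash
python3 - <<'E'
from plant import *
from h import *
w=np.load("pics/w1.npz");W=wrist_unproj(camera_params("wrist"),w["d"],w["pos"],w["q"]);W[w["d"]<=0]=np.nan
im=w["im"];d=w["d"]
print("table z",np.nanmedian(W[200:205,290:300,2]))
S=unproj(camera_params("side"),np.load("pics/side0.npy")); C=unproj(camera_params("scene"),np.load("pics/scene0.npy"))
def ortho(P,x0,x1,y0,y1,s,zmax=200):
    # image: right=+x, up=+y ; colour by height
    o=np.zeros((int((y1-y0)*s),int((x1-x0)*s)),np.float32)
    P=P.reshape(-1,3);m=(P[:,0]>x0)&(P[:,0]<x1-1)&(P[:,1]>y0+1)&(P[:,1]<y1)&(P[:,2]<zmax);P=P[m];P=P[np.argsort(P[:,2])]
    for p in P: cv2.circle(o,(int((p[0]-x0)*s),int((y1-p[1])*s)),2,float(max(p[2],0)+5),-1)
    return cv2.applyColorMap(np.clip(o*3.2,0,255).astype(np.uint8)[:,:],cv2.COLORMAP_JET)
out=[np.vstack([cv2.resize(ortho(P,440,580,-30,110,3),(380,380))]) for P in(W,S)]
b=[cv2.resize(ortho(P,360,480,-100,20,3),(380,190)) for P in(W,S)]
cv2.imwrite("pics/map.png",np.vstack([np.hstack(out),np.hstack(b)]))
def rect(P,m,name):
    pts=P[m][:,:2].astype(np.float32); r=cv2.minAreaRect(pts); print(name,len(pts),np.round(r[0]),np.round(r[1]),round(r[2],1),"zmed",np.median(P[m][:,2]).round(1))
def box(P,x0,x1,y0,y1,z0,z1): return (P[...,0]>x0)&(P[...,0]<x1)&(P[...,1]>y0)&(P[...,1]<y1)&(P[...,2]>z0)&(P[...,2]<z1)
for n,P in(("W",W),("S",S)):
    rect(P,box(P,380,480,-110,-20,25,35),n+" park")
    rect(P,box(P,360,470,70,230,12,25),n+" forkplate")
    rect(P,box(P,360,470,70,230,55,70),n+" handle")
    rect(P,box(P,460,560,-10,90,46,66),n+" rails")
    rect(P,box(P,480,540,10,70,100,118),n+" tubetop")
    rect(P,box(P,450,570,-30,100,4,10),n+" base")
E
```

```text
table z 0.2359513310697423
W park 1008 [429. -68.] [41. 59.] 83.1 zmed 30.0
W forkplate 1602 [413. 148.] [185.  60.] 61.8 zmed 19.6
W handle 322 [416. 132.] [15. 33.] 76.6 zmed 63.9
W rails 774 [514.  34.] [54. 52.] 1.6 zmed 58.5
W tubetop 179 [513.  40.] [14. 15.] 2.0 zmed 111.9
W base 676 [513.  36.] [71. 73.] 0.2 zmed 5.4
S park 322 [429. -69.] [44. 57.] 81.1 zmed 28.6
S forkplate 211 [413. 148.] [180.  60.] 61.9 zmed 17.6
S handle 77 [415. 129.] [16. 33.] 80.8 zmed 61.7
S rails 230 [512.  34.] [56. 55.] 89.6 zmed 56.9
S tubetop 46 [513.  38.] [17. 13.] 76.9 zmed 109.1
S base 150 [512.  31.] [67. 70.] 87.3 zmed 5.2
```

View pics/map.png

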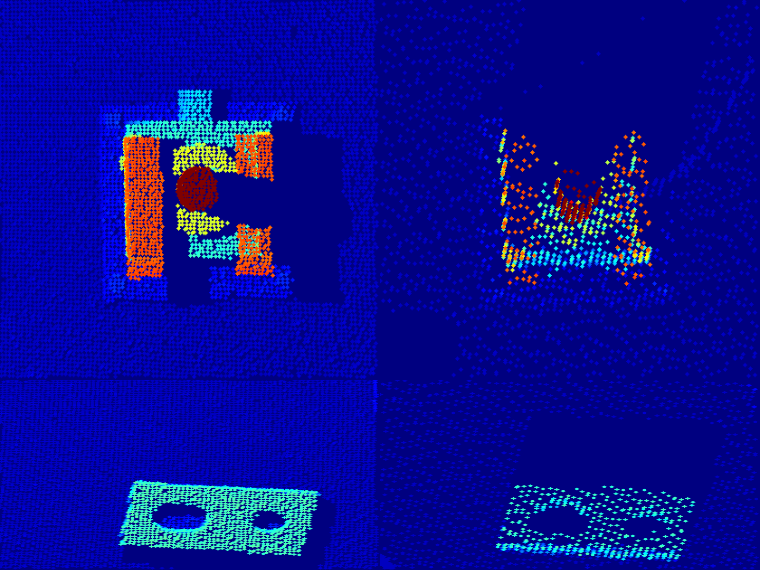

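The rails run along world y. Lips plus cheeks span y = 8 to 60 and the ring and tube axis is at about (513.5, 40.5), so the mouth faces -y and the fitting's +x is world +y. The larger park hole is at about (417,-66). Next, the fork pose and the room for the fingers.

```bash
python3 - <<'E'
from plant import *
from h import *
w=np.load("pics/w1.npz");W=wrist_unproj(camera_params("wrist"),w["d"],w["pos"],w["q"])
P=W[w["d"]>0];rgb=w["im"][w["d"]>0].astype(int)
def box(P,x0,x1,y0,y1,z0,z1): return (P[:,0]>x0)&(P[:,0]<x1)&(P[:,1]>y0)&(P[:,1]<y1)&(P[:,2]>z0)&(P[:,2]<z1)
m=box(P,380,460,90,260,15.5,21)&(rgb.max(1)<150)
r=cv2.minAreaRect(P[m][:,:2].astype(np.float32));print("plate",r,m.sum())
h=P[box(P,390,440,100,160,61,68)];r2=cv2.minAreaRect(h[:,:2].astype(np.float32));print("handle",r2)
im=np.full((480,640),0,np.uint8)
# neighbours within 80mm of handle, z>20, not fork
hc=np.array(r2[0])
q=P[(np.hypot(*(P[:,:2]-hc).T)<110)&(P[:,2]>22)]
g=np.unique((q//[10,10,15]).astype(int)*[10,10,15],axis=0);print(g.tolist())
# lip/rail profile along y
for y in range(4,66,4):
    a=P[box(P,486,500,y,y+4,40,80)];b=P[box(P,527,541,y,y+4,40,80)]
    print(y,[np.round(np.median(t[:,2]),1) if len(t)>3 else None for t in(a,b)])
f=P[box(P,460,570,-10,90,50,70)];print("edges x",np.percentile(f[:,0],[1,99]))
from scipy.optimize import least_squares
t=P[box(P,495,535,20,60,110,114)];print("tube",cv2.minEnclosingCircle(t[:,:2].astype(np.float32)))
E
```

```text
plate ((427.6519470214844, 173.79983520507812), (122.27230834960938, 46.232418060302734), 74.12874603271484) 1109
handle ((416.3377685546875, 132.39744567871094), (14.535144805908203, 33.25078582763672), 76.59642028808594)
[[320, 160, 30], [320, 160, 45], [320, 170, 45], [330, 150, 15], [330, 150, 30], [330, 150, 45], [330, 160, 15], [330, 160, 30], [330, 160, 45], [330, 170, 15], [330, 170, 30], [330, 170, 45], [330, 180, 45], [340, 150, 15], [340, 150, 30], [340, 150, 45], [340, 160, 15], [340, 160, 30], [340, 160, 45], [340, 170, 15], [340, 170, 30], [340, 170, 45], [340, 180, 45], [350, 150, 30], [350, 150, 45], [350, 160, 15], [350, 160, 30], [350, 160, 45], [350, 170, 15], [350, 170, 30], [350, 170, 45], [360, 150, 30], [360, 160, 30], [360, 160, 45], [390, 120, 30], [390, 120, 45], [390, 130, 30], [390, 130, 45], [400, 120, 15], [400, 120, 30], [400, 120, 45], [400, 120, 60], [400, 130, 60], [400, 140, 60], [410, 110, 15], [410, 120, 15], [410, 120, 30], [410, 120, 45], [410, 120, 60], [410, 130, 60], [410, 140, 60], [410, 180, 15], [420, 20, 330], [420, 20, 345], [420, 30, 33
[... 2642 characters left out ...]
345], [490, 140, 345], [500, 60, 15], [500, 70, 15], [510, 70, 15]]
4 [None, None]
8 [np.float64(58.9), np.float64(59.3)]
12 [np.float64(57.2), np.float64(57.5)]
16 [np.float64(58.5), np.float64(58.2)]
20 [np.float64(58.4), np.float64(58.2)]
24 [np.float64(58.4), np.float64(58.4)]
28 [np.float64(58.8), None]
32 [np.float64(58.6), None]
36 [np.float64(58.1), None]
40 [np.float64(58.4), None]
44 [np.float64(58.8), np.float64(58.8)]
48 [np.float64(58.3), np.float64(58.6)]
52 [np.float64(58.7), np.float64(58.8)]
56 [np.float64(58.2), np.float64(58.8)]
60 [None, np.float64(44.2)]
64 [None, None]
edges x [486.34919628 539.80337129]
tube ((513.2618408203125, 40.381507873535156), 7.8009233474731445)
```

```bash
python3 - <<'E'
from plant import *
from h import *
q=down(np.radians(75))
goto([416.5,132.5,110],q); move_l([416.5,132.5,23.5],100)
grasp(); print("gap",get_finger_gap(),get_force(),get_clock())
move_l([416.5,132.5,185],150)
goto([513.2,-108,185],down(np.pi/2)); move_l([513.2,-108,70],150)
pos,q=get_eef_pos(),get_tool_rot(); im,d=snapshot("wrist"); im2,d2=snapshot("side")
np.savez("pics/w2.npz",im=im,d=d,pos=pos,q=q,d2=d2)
print(pos,get_force(),get_clock(),get_finger_gap())
cv2.imwrite("pics/w2.png",np.hstack([im[:,:,::-1],im2[100:,100:388,::-1].repeat(1,0) if 0 else cv2.resize(im2[170:290,190:310,::-1],(384,384))])[:, :800])
E
```

```text
gap 33.94197636247243 [-0.72613498 -0.00623719  0.63235954] 6.4333
[ 514.0462972  -107.99596895   71.01356588] [ 0.33027525  0.28318889 -0.83878418] 9.6917 33.49564005738331
```

```bash
python3 - <<'E'
import cv2;a=cv2.imread("pics/w2.png");cv2.imwrite("pics/w2v.png",cv2.resize(a,(800,384)))
E
```

```text
(no output)
```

View pics/w2v.png

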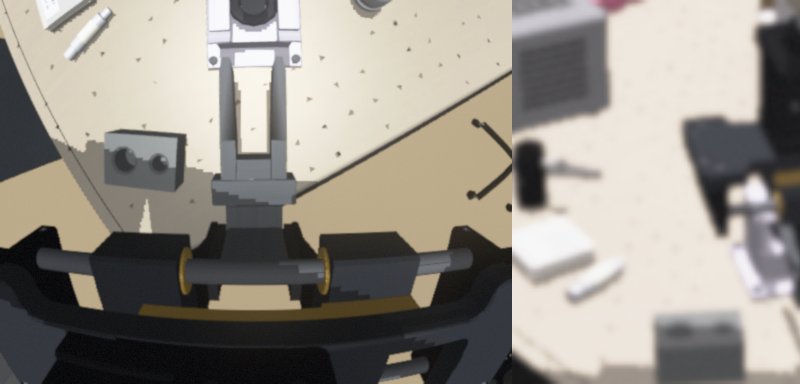

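The wrist view shows the held fork with prongs at columns 220–285, rows 65–150, and the fitting straight ahead at (255,30). The park holes are at (123,158) and (158,162). I'll measure the fork's pitch, heading and lateral offset against the fitting.

```bash
python3 - <<'E'
from plant import *
from h import *
w=np.load("pics/w2.npz");W=wrist_unproj(camera_params("wrist"),w["d"],w["pos"],w["q"]);P=W[w["d"]>0]
def box(x0,x1,y0,y1,z0,z1): return P[(P[:,0]>x0)&(P[:,0]<x1)&(P[:,1]>y0)&(P[:,1]<y1)&(P[:,2]>z0)&(P[:,2]<z1)]
for y in range(-66,6,8):
    a=box(485,540,y,y+8,58,75)
    if len(a)>5: print(y+4,len(a),"x",np.percentile(a[:,0],[2,98]).round(1),"z",np.median(a[:,2]).round(1))
print("tip y",box(485,540,-70,15,58,75)[:,1].max())
h=box(480,550,-130,-80,100,116);print("handle top",cv2.minAreaRect(h[:,:2].astype(np.float32)),np.median(h[:,2]))
f=box(470,560,6,70,50,57+5)
print("rails",[ (y,np.percentile(f[(f[:,1]>y)&(f[:,1]<y+8)][:,0],[2,98]).round(1),np.median(f[(f[:,1]>y)&(f[:,1]<y+8)][:,2]).round(1)) for y in range(8,60,8) if ((f[:,1]>y)&(f[:,1]<y+8)).sum()>5])
b=box(470,560,-10,40,3,9);print("base",np.percentile(b[:,0],[1,99]),b[:,1].min())
# park holes: pixels inside park with z<26
pk=box(380,480,-110,-20,27,33);r=cv2.minAreaRect(pk[:,:2].astype(np.float32));print("park",r,np.median(pk[:,2]))
a=np.radians(r[2] if r[1][0]>r[1][1] else r[2]-90);print(np.degrees(a));c=np.array(r[0]);print("hole0",c-12*np.array([np.cos(a),np.sin(a)]))
w=np.load("pics/w1.npz")
im=np.load("pics/w2.npz")["im"];g=cv2.cvtColor(im,cv2.COLOR_RGB2GRAY)[125:195,95:195]
# ray/hole centre: mean of rim via plane: dark blobs
W1=wrist_unproj(camera_params("wrist"),w["d"],w["pos"],w["q"])
for nm,Q in(("w1",W1),("w2",W)):
    q=Q[(abs(Q[...,2]-30)<1.5)&(abs(Q[...,0]-429)<35)&(abs(Q[...,1]+67)<30)]
    o=np.zeros((300,400),np.uint8)
    for p in q: cv2.circle(o,(int((p[0]-390)*5),int((p[1]+97)*5)),5,255,-1)
    n,l,s,ce=cv2.connectedComponentsWithStats(255-o)
    for i in range(1,n):
        if 300<s[i,4]<9000: print(nm,"hole",ce[i]/5+[390,-97],s[i,2:4]/5+2)
E
```

```text
-62 862 x [495.6 531.9] z 67.2
-54 465 x [495.2 532.4] z 67.2
-46 481 x [494.8 532.3] z 67.2
-38 468 x [495.4 532.1] z 67.2
-30 460 x [495.1 532.1] z 67.2
-22 437 x [495.1 531.4] z 67.3
-14 435 x [495.2 531.4] z 67.2
-6 296 x [495.9 530.9] z 67.2
tip y 14.96569998798087
handle top ((514.6954345703125, -106.90008544921875), (21.617956161499023, 58.98198699951172), 89.9483642578125) 106.03890404467771
rails [(8, array([487.8, 540.6]), np.float64(58.6)), (16, array([487.8, 540.5]), np.float64(58.8)), (24, array([487.6, 540.2]), np.float64(58.9)), (32, array([487.9, 539.7]), np.float64(58.6))]
base [478.58675678 549.46241206] -0.9688236315868153
park ((429.26922607421875, -68.07424926757812), (40.92361068725586, 59.805992126464844), 83.28924560546875) 30.265090059730902
-6.71075439453125
hole0 [417.35144128 -66.67196343]
w1 hole [415.94932486 -66.67466243] [21.8 21.8]
w1 hole [444.5029654  -69.06490939] [14.  14.6]
w1 hole [405.02105263 -51.90657895] [6.8 9. ]
w2 hole [417.71827681 -66.69352887] [19.4 19.6]
w2 hole [445.36357533 -69.76558959] [14.2 14.2]
```

The fork is level and straight, its centre about 0.5 mm left of the rail midline. I'll correct that, enter level, then raise until it touches.

```bash
python3 - <<'E'
from plant import *
from h import *
move_l([513.7,-108,49.5],100); wait(.3); p=np.array(get_eef_pos());print(p,get_force())
t=np.array([513.7,-108,49.5])+np.array([513.9,-108,49.5])-p; move_l(t,30)
c=move_l([t[0],-81,t[2]],40,contact_N=4); wait(.2); print(c,get_eef_pos(),get_force())
if not c:
    z0=t[2]; f0=np.array(get_force())
    c=move_l([t[0],-81,z0+14],10,contact_N=3); wait(.2); print(c,get_eef_pos(),np.array(get_force())-f0)
print(get_clock(),get_finger_gap())
E
```

```text
[ 514.08221471 -108.13656534   50.00619649] [ 0.60501029 -0.49648924 -0.65077172]
False [513.5335997  -81.20957707  49.00165674] [-0.20536902 -0.83650868 -1.82285839]
True [512.62365757 -80.63579892  57.25056396] [1.46181128 0.83755632 1.29689092]
12.75 33.47222625759889
```

```bash
python3 - <<'E'
from plant import *
from h import *
f0=np.array(get_force()); y=-81
while y<-32:
    y+=4 if y<-52 else 1.5
    c=move_l([513.5,y,57.2],20,contact_N=12)
    f=np.mean([get_force() for _ in range(4)],0); print(round(y,1),c,np.round(get_eef_pos(),1),np.round(f-f0,1))
    if c or -(f-f0)[1]>13: break
print(get_clock(),get_finger_gap())
E
```

```text
-77 False [513.2 -76.7  56.9] [-2.  1. -1.]
-73 False [513.5 -72.8  57.2] [-1.8 -0.7 -1.1]
-69 False [513.5 -68.9  57.2] [-0.5 -0.1 -1.2]
-65 False [513.5 -64.8  57.2] [-0.5  0.3 -0.4]
-61 False [513.5 -60.9  57.2] [-0.3 -0.2 -0.4]
-57 False [513.5 -56.9  57.2] [-1.3  0.6 -1.2]
-53 False [513.7 -52.9  57.4] [-1.   0.6 -0.1]
-49 False [514.  -49.   57.6] [-1.  -1.1  2.7]
-47.5 False [513.8 -47.6  57.4] [-0.3 -1.9  2.2]
-46.0 False [513.7 -46.   57.3] [ 0.3 -2.3  2.9]
-44.5 False [513.6 -44.4  57.3] [ 0.2 -2.1  4.1]
-43.0 False [513.6 -42.9  57.3] [-0.3 -2.4  3.7]
-41.5 False [513.6 -41.4  57.3] [-0.2 -2.7  3.4]
-40.0 False [513.6 -39.9  57.3] [ 0.9 -2.2  3.9]
-38.5 False [513.6 -38.4  57.3] [ 0.7 -2.9  4.5]
-37.0 False [513.6 -36.9  57.3] [-0.9 -3.5  5. ]
-35.5 False [513.8 -35.9  57.6] [ 0.5 -5.3  6.9]
-34.0 False [513.9 -35.1  57.7] [-1.  -8.8  7.4]
-32.5 False [514.  -34.6  57.9] [ -1.2 -12.4   8. ]
-31.0 False [514.1 -34.1  58. ] [ -1.5 -15.6   7.8]
18.5417 33.28610719495096
```

The force rose steeply from y ≈ -36, so the ring is down and the fork wedged. I'll release, back up and check that the fork stayed.

```bash
python3 - <<'E'
from plant import *
from h import *
open_gripper(); wait(.2); move_l([514,-34.3,135],120)
goto([513.4,-20,190],down(np.pi/2)); wait(.2)
pos,q=get_eef_pos(),get_tool_rot(); im,d=snapshot("wrist"); print(pos,get_clock(),get_force())
W=wrist_unproj(camera_params("wrist"),d,pos,q);P=W[d>0]
def box(x0,x1,y0,y1,z0,z1): return P[(P[:,0]>x0)&(P[:,0]<x1)&(P[:,1]>y0)&(P[:,1]<y1)&(P[:,2]>z0)&(P[:,2]<z1)]
h=box(480,550,-60,-10,92,102);print("handle",len(h),cv2.minAreaRect(h[:,:2].astype(np.float32)) if len(h)>4 else 0,np.median(h[:,2]) if len(h) else 0)
for y in range(-30,10,8):
    a=box(490,537,y,y+8,45,62); print(y,len(a),np.percentile(a[:,0],[2,98]).round(1) if len(a) else 0,np.median(a[:,2]).round(1) if len(a) else 0)
t=box(495,535,20,65,108,118);print("tube",cv2.minEnclosingCircle(t[:,:2].astype(np.float32)),np.median(t[:,2]))
cv2.imwrite("pics/w3.png",im[:,:,::-1])
E
```

```text
[512.23673249 -19.9046578  188.16097251] 21.2333 [ 0.10992479 -0.19170789  0.4129604 ]
handle 586 ((514.7843017578125, -34.48246765136719), (32.862648010253906, 13.888829231262207), 0.41307154297828674) 98.32460506676992
-30 239 [498.4 530.5] 54.5
-22 264 [495.7 530.5] 54.2
-14 330 [491.  535.9] 54.2
-6 366 [490.7 536.3] 54.2
2 310 [493.  533.2] 54.2
tube ((514.0288696289062, 40.00581741333008), 7.909033298492432) 112.38715021124568
```

View pics/w3.png

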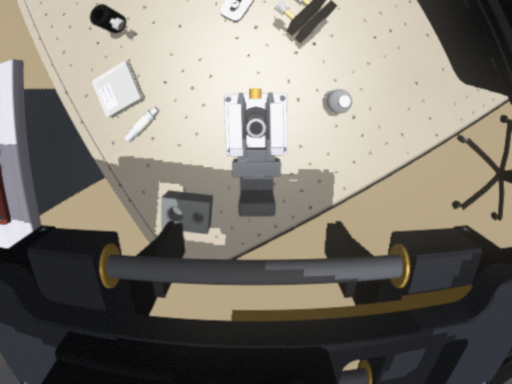

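The fork stayed wedged: handle at (258,190) in the image, top 54.2 mm, origin about 3 mm short of the axis. The tube is at (257,127). Now grip it and draw it up, guarded.

```bash
python3 - <<'E'
from plant import *
from h import *
q=down(np.pi/2)
goto([513.6,40.2,150],q); move_l([513.6,40.2,76],100); wait(.2)
print(get_eef_pos(),get_force())
grasp(); wait(.2); print(get_finger_gap(),get_eef_pos(),get_force(),get_clock())
p=np.array(get_eef_pos())
c=move_l([p[0],p[1],82],15,contact_N=8); print(c,get_eef_pos(),get_force())
if not c:
    c=move_l([p[0],p[1],190],80,contact_N=10); wait(.3);print(c,get_eef_pos(),get_force(),get_finger_gap())
    pos,qq=get_eef_pos(),get_tool_rot(); im,d=snapshot("wrist"); im2,d2=snapshot("side")
    P=wrist_unproj(camera_params("wrist"),d,pos,qq)[d>0]
    t=P[(abs(P[:,0]-513)<22)&(abs(P[:,1]-40)<22)&(P[:,2]>100)]
    print("tube top",np.percentile(t[:,2],[50,90]) if len(t) else 0)
    cv2.imwrite("pics/w4.png",np.hstack([im[:,:,::-1],cv2.resize(im2[170:290,200:290,::-1],(288,384))]))
print(get_clock())
E
```

```text
[514.2495253   40.18249552  76.80805296] [0.11539906 0.71305311 0.50930973]
15.04049384530307 [513.54237722  40.20002938  75.98473773] [ 0.8858001  -1.3031131  -0.05239531] 24.075
False [513.58105164  40.21208407  82.07180155] [ 0.2231764  0.3044534 -0.8525725]
False [513.43033292  40.21018421 189.78177133] [-0.70334386 -0.64900449 -0.78815758] 15.44074012075396
tube top [215.85916557 259.04184667]
26.525
```

View pics/w4.png

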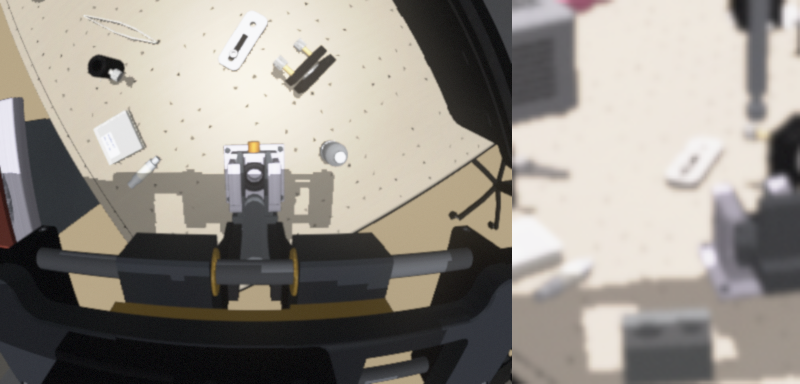

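The tube is out (top about 225 mm) and the fork is still in place at (255,200). Next is the park hole, with a guarded descent.

```bash
python3 - <<'E'
from plant import *
from h import *
q=down(np.pi/2); X,Y=416.9,-66.7
move_l([X,Y,190],120); move_l([X,Y,112],100); wait(.3)
p=np.array(get_eef_pos());print(p,get_force())
t=np.array([X,Y]); 
c=move_l([X,Y,76],15,contact_N=5); wait(.2); print(c,get_eef_pos(),get_force(),get_clock())
E
```

```text
[417.22597511 -66.84087364 112.467093  ] [ 0.15398989  0.70786826 -1.44055491]
True [417.01777952 -66.77455108  76.91576387] [-1.1080782  -0.23963403  5.90790768] 31.5
```

```bash
python3 - <<'E'
from plant import *
from h import *
open_gripper(); wait(.2); move_l([416.9,-66.7,200],120)
goto([440,-90,240],down(np.pi/2)); wait(.3)
pos,q=get_eef_pos(),get_tool_rot(); im,d=snapshot("wrist"); im2,d2=snapshot("side")
P=np.array(wrist_unproj(camera_params("wrist"),d,pos,q)[d>0])
def box(P,x0,x1,y0,y1,z0,z1): return P[(P[:,0]>x0)&(P[:,0]<x1)&(P[:,1]>y0)&(P[:,1]<y1)&(P[:,2]>z0)&(P[:,2]<z1)]
S=unproj(camera_params("side"),d2)[d2>0]
t=box(P,395,440,-90,-45,95,130);print("tube top",len(t),np.median(t[:,2]) if len(t) else 0,cv2.minEnclosingCircle(t[:,:2].astype(np.float32)) if len(t) else 0)
s=box(S,395,440,-90,-45,50,140);print("side tube",s[:,2].max(),np.median(s,0),[np.median(s[abs(s[:,2]-z)<8],0).round(1) for z in(60,100)])
h=box(P,480,550,-60,-10,92,102);print("handle",len(h),h.mean(0) if len(h) else 0)
cv2.imwrite("pics/w5.png",np.hstack([im[:,:,::-1],cv2.resize(im2[170:300,200:290,::-1],(266,384))]));print(get_clock(),get_force())
E
```

```text
tube top 238 113.13127968410552 ((417.16217041015625, -66.97915649414062), 8.061002731323242)
side tube 113.53230352435891 [415.02048789 -73.16382983  83.44760747] [array([416.2, -73.4,  59.8]), array([414.9, -73. , 100.3])]
handle 419 [513.40201466 -34.28307326  98.08042135]
34.9417 [ 0.36226224  0.53933283 -0.14240499]
```

View pics/w5.png

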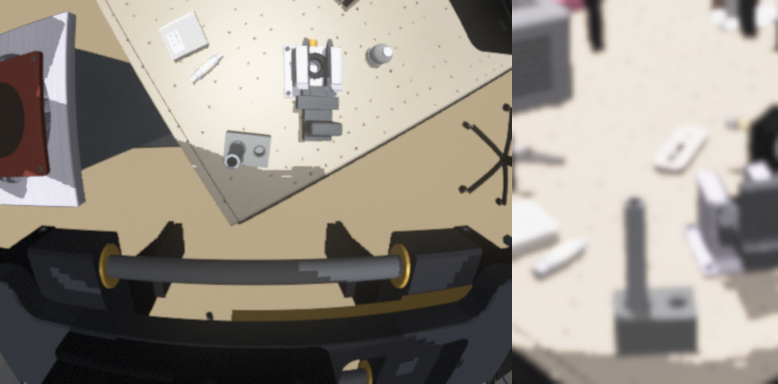

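The tube stands upright in the larger hole (wrist px (233,150)) with its top at 113 mm, which matches a foot on the bottom at 6 mm. The fork is still wedged at (318,110) and the robot is clear.

```bash
python3 -c "
from plant import *
finish_job();print(get_clock())"
```

```text
the job is handed in; nothing more can be done
the job is handed in; nothing more can be done
```

I handed the job in with the fork wedged in the fitting and the tube standing in the parking block's larger hole. I saw no sign of a failed step, but the hand-in reports no verdict.

- **Fork:** I gripped its handle, entered level from the -y side and raised it until it touched the rails, whose underside is at about 53.5 mm. I then drove it until the push rose steeply to about 16 N. After I let go it held, with its origin about 3 mm short of the tube's axis.
- **Tube:** it came straight up with no noticeable resistance. I lowered it into the larger hole until it touched bottom at about 6 N.
- **Last checks:** the tube top is at 113 mm, as expected with the foot on the hole's bottom. It is about 0.4 mm from the estimated hole axis and shows under about 0.05 rad of tilt. The fork handle has not moved, and its top is at 98 mm. The robot was clear of everything at about 35 s. The side camera's tube y reading was about 6 mm off the wrist's, which I put down to it seeing only the tube's near surface.
- **Not measured at the end:** I never moved near the objective or the mirror mount. In the last pictures I looked at they seemed untouched, but I did not measure their positions again.

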